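Nest a goggle housing on the purge station and set the nitrogen valve

ROBOT

A 6-joint arm with a two-finger parallel gripper is mounted at the origin on the work surface. World frame = base frame: x ahead of the robot, y to its left, z up, the work surface at z = 0. Lengths are in m, angles in rad, forces in N, time in s.
With the tool pointing down it reaches from about 0.375 to 0.9 m from the base axis. Payload 3.1 kg.
Tool frame: the origin (TCP) lies midway between the tips of the shut fingers; the grasp point (between the pads) lies r.grasp_offset behind it (r.grasp_offset is the distance from the TCP to the grasp point, in m); z points along the fingers, y is the line along which they close (so a half turn about z gives the same grasp; the last joint's range is limited). The gripper opens to 85 mm and grips with 20 to 120 N. Pads are 22 mm wide; open, the fingers measure 114 mm over their backs; the gripper's body (76 mm by 85 mm) begins 54 mm behind the grasp point. The pads swing forward as they close: fully open they stand 13 mm farther back than shut.
Start: joints at [-1.474, 0.527, 1.433, -0, 1.181, -0.178], TCP at [0.17, -0.602, 0.198] pointing down, gripper open.
Joint ranges: [-3.08, 3.08], [-0.75, 2.2], [0.22, 2.44], [-1.43, 4.57], [0, 2.65], [-2.85, 2.85]. Speed limits (rad/s): [2.79, 2.79, 3.14, 3.14, 3.14, 3.14].

INTERFACE

Orientations are given as a unit quaternion [w, x, y, z].
In Python, from plant import r, eyes gives the robot as it stands.
- The arm moves only by the tool apply_moves, never from a script. Its argument "steps" is a list of rows, each an object of numbers: "dx", "dy", "dz": the shift along the tool's x, y, z in mm; "turn": the turn about the tool's z in rad; "hand": the opening, from 0 (shut) to 1 (fully open). A call has 1 to 5 rows; each row is the pose to reach, as a shift and turn from the pose commanded when the call began, along the tool's axes at that moment; what a row does not reach only later rows make up. A row lasts 1/12 s, in which the tool goes at most 41.7 mm and 7.16 degrees, less where a joint would pass 70% of its speed; a pose out of reach is approached as far as the arm can. A call with a gripper value outside its range is refused whole. The fingers move at their own pace and stop on an object; "newtons" is the grip in N (left out, the last holds). Time passes only in rows, so rows that repeat a pose let the fingers close. It gives the time, the measured TCP pose, the force, the opening and the grip force at its end, in the units of the state.
- r.get_obs(): the state, without advancing time (a new reading comes with each control period).
- eyes.camera(name): name is "scene" or "top"; returns (picture, depth): 384x512x3 uint8, red, green, blue; 384x512 float32, m along the optical axis (not along the pixel's ray), 0 where there is no reading.
- eyes.camera_model(name): a dict with "fx", "fy", "cx", "cy" (pixels), "dist_coeffs" ([k1, k2, p1, p2, k3] as OpenCV has them; the pictures are not rectified), "extrinsics" (4x4, takes a point from world to camera coordinates). Camera axes: x right, y down, z forward; pixel columns grow to the right and rows downward; lengths in m; the calibration is good to about 2 mm. A picture is of the moment at which its call begins. camera_model takes no time and is no camera call.
- r.sign_off(): hands the job in; it is judged then, once.
Trained networks look in the newest picture that a camera, given by its name, has taken for a name from the list of things; names that differ only in an ending like _2 or _b are one class to them, and where a whole thing is asked for, a point or a joint stands for the part that bears it (a point fixed in the world has none). Each returns a list of dicts, best first, with "conf" (0 to 1); they miss things now and then, are a little off and sometimes report something else, mostly with a low value. They report only what shows in the picture. A call takes as long as a camera call. They do not tell look-alikes from the thing itself.
- eyes.boxes_of(camera, query): "centre" ([row, column] as shares, 0 to 1, of the picture: columns of its width, rows of its height, amid what is visible of it).
- eyes.silhouettes(camera, query): "mask" (384x512 bool, what is visible of it) and "centre" ([row, column] as shares, 0 to 1, of the picture: columns of its width, rows of its height, amid what is visible of it).
The state is a dict: "clock": time; "q": joint angles; "qd": joint speeds; "tau": joint torques, N m; "ee_pos": TCP position; "eef_rot": TCP orientation; "wrist_force": force on the tool from outside, world axes, zero at the start; "wrist_torque": the same for the moment, N m; "width": opening from 0.0 (shut) to 1.0 (fully open); "grip_force": force on a finger pad.
Only numpy, scipy, OpenCV 4.12 (cv2) and the standard library are available. Lean on these libraries where they do the work, as an engineer would, in place of code of your own. Each camera call takes 0.05 s, during which the arm holds its last target. There are 200 camera calls.

TASK

Seat the olive-green night-vision housing flat and square, fully home in the pocket of the aluminium purge nest (either way round will do), lowering it in rather than dropping it. Then, by its revolving handle, wind the red valve wheel clockwise until it is shut against its stop, and back it off exactly two full turns. Finish while still holding the handle in the gripper at that setting, ready to shut off, with the housing seated and the other things on the bench left where they are.

Things in the scene. Friction and masses are not known exactly. Their poses are not given: they have to be found in the camera images.
- housing: loose olive-green housing, 0.22 to 0.45 kg, upright: foot flange 72 (x) x 56 (y) x 10 mm, on it a block 60 (x) x 40 (y) mm up to 56 mm above the underside, on top a black round eyepiece 37 mm across up to 70 mm. Origin: its centre, 35 mm above the flat underside; z up. Grip the block across its 40 mm width (along y), fingertips above the flange
- nest: fixed purge nest: a bright aluminium block 104 (x) x 88 (y) x 26 mm with a pocket 76 (x) x 60 (y) mm, 12 mm deep, open upward, upper edges bevelled 4 mm; black seal ring in the floor, brass fitting on the +x side. Origin: centre of its underside, below the pocket's centre; z up. Pocket floor 14 mm above the origin; a seated housing's centre is 49 mm above it
- hub (a point): point on the vertical axis of the red valve wheel, at the height of the rim (112 mm above the bench), fixed. The brass globe valve stands on a black foot 84 mm square with copper tubes on two sides; the wheel has three spokes and is 101 mm across
- wheel (a joint): turn of the valve wheel in rad: 0 = shut against the rigid stop; grows as it opens (counter-clockwise from above), up to 22. One turn is 6.283. Starts between a third and four fifths of a turn open. Stays where it is left; turning it takes about 3 to 5 N at the handle. The wheel does not rise as it turns
- handle: bright metal upright handle on the wheel's rim, 20 mm in diameter, 50 mm long, its axis vertical, 45 mm from the wheel's axis. Origin at its centre, 145 mm above the bench; its lower end is 2 mm above the rim. It revolves freely on its own spindle, so a gripper holding it from above can carry it round in a circle without turning itself
- port_cap: bystander: a loose brass port cap, 38 mm across, 20 mm high; origin at its underside
- hex_target: bystander: a loose black hexagonal target holder, 54 mm across, 38 mm high, with an amber window; origin at its underside
- eyepiece: bystander: a loose black spare eyepiece tube standing upright, 48 mm across, 60 mm high; origin at its underside
Things that resemble listed ones, but are neither listed nor needed, are in the scene too. There is more than one size of the nest; the job needs the smallest.

How it is judged:
On the way, in this order (a step that is already met when the one before it is completed fails the run):
1. the housing sits flat and square, fully home in the nest's pocket, let go, with the valve not yet shut (horizontal distance between housing and nest below 0.005 m and z of housing in the frame of nest below 0.0515 m and angle between the x axis of housing and the x axis of nest, either way round below 0.1 rad and angle between housing's own z axis and vertical below 0.05 rad and contact force between the fingers and housing below 0.3 N and linear speed of housing below 0.02 m/s and value of joint wheel above 0.5 rad), for 0.2 s.
2. the valve wheel is shut against its stop (value of joint wheel below 0.08 rad), for 0.2 s.
At the end, for the whole second after the job is handed in: after shutting on its stop the wheel stands still 12.57 rad (within 0.26) open, the handle gripped between the fingers (over 4 N, within 16 mm of the grasp point level, 40 mm in all); housing within 5 mm of the nest centre, 2.5 mm of the floor, 0.10 rad of square, 0.05 rad of upright (horizontal distance between housing and nest below 0.005 m and z of housing in the frame of nest below 0.0515 m and angle between the x axis of housing and the x axis of nest, either way round below 0.1 rad and angle between housing's own z axis and vertical below 0.05 rad and value of joint wheel between 12.306 and 12.826 rad and velocity of joint wheel between -0.1 and 0.1 rad/s and contact force between the fingers and handle above 4 N and horizontal distance between the grasp point and handle below 0.016 m and distance between the grasp point and handle below 0.04 m and linear speed of housing below 0.02 m/s); the arm keeps its last pose, push and grip.
It fails at once if the brass port cap is pushed more than 15 mm from where it stood or knocked over (distance of port_cap from where it was at the start of the episode above 0.015 m or angle between port_cap's own z axis and vertical above 0.4 rad).
It fails at once if the hexagonal target holder is pushed more than 15 mm from where it stood or knocked over (distance of hex_target from where it was at the start of the episode above 0.015 m or angle between hex_target's own z axis and vertical above 0.4 rad).
It fails at once if the spare eyepiece is pushed more than 15 mm from where it stood or knocked over (distance of eyepiece from where it was at the start of the episode above 0.015 m or angle between eyepiece's own z axis and vertical above 0.4 rad).
It fails at once if the housing is dropped: it falls faster than 0.5 m/s with no finger touching it (linear speed of housing above 0.5 m/s and contact force between the fingers and housing below 0.1 N).
It also fails if it takes over 72 s, if anything falls off the work surface, if the arm or the gripper's body presses on something with over 40 N, if the wrist force passes 120 N, or if a joint passes its speed limit or range.

## Working session

There is one attempt and no reset: what is moved stays moved. The work goes in short steps, Python scripts to look and compute and a tool call to move; the robot and the scene stay as the last step left them, time stands still between calls to the robot, and variables do not carry over. Pictures are saved under pics/ and viewed, at most 10 in all, crops included, and the job is handed in when it is done.

Besides the shell and the picture viewer there is one more tool, called after "Emit:" as name([rows], argument=value, ...), one row to a line, values as JSON. apply_moves: Moves the arm, as the interface text tells. Its arguments: {"type":"object","properties":{"steps":{"type":"array","items":{"type":"object","properties":{"dx":{"type":"number"},"dy":{"type":"number"},"dz":{"type":"number"},"turn":{"type":"number"},"hand":{"type":"number"}}}},"newtons":{"type":"number"}},"required":["steps"]}

```bash
ls; mkdir -p pics; cat > h.py <<'E'
import numpy as np, cv2
from plant import r, eyes
def cam(n):
    m=eyes.camera_model(n); K=np.array([[m['fx'],0,m['cx']],[0,m['fy'],m['cy']],[0,0,1]]); return K,np.array(m['dist_coeffs'],float),np.array(m['extrinsics'])
def cloud(n,d):
    K,D,T=cam(n); h,w=d.shape
    uv=np.stack(np.meshgrid(np.arange(w),np.arange(h)),-1).reshape(-1,1,2).astype(float)
    p=cv2.undistortPoints(uv,K,D).reshape(h,w,2)
    P=np.dstack([p*d[...,None],d]); return (P-T[:3,3])@T[:3,:3]
def save(n,p): cv2.imwrite('pics/'+n,cv2.cvtColor(p,cv2.COLOR_RGB2BGR))
E
python3 - <<'E'
from h import *
for n in('scene','top'):
    p,d=eyes.camera(n); save(n+'0.png',p); np.save(n+'.npy',d); C=cloud(n,d)
    print(n,np.linalg.inv(cam(n)[2])[:3,3].round(3), cam(n)[0][0,0])
    for q in('housing','nest','wheel','handle','port_cap','hex_target','eyepiece'):
        for s in eyes.silhouettes(n,q):
            m=s['mask']&(d>0); c=s['centre']
            if m.sum(): 
                X=C[m]; print(q,round(s['conf'],2),'px r,c',int(c[0]*384),int(c[1]*512),m.sum(),'med',np.median(X,0).round(3),'lo',np.percentile(X,3,0).round(3),'hi',np.percentile(X,97,0).round(3))
print(r.get_obs(), r.grasp_offset)
E
```

```text
pics
scene [ 1.162 -0.455  0.637] 383.58790928629213
housing 0.79 px r,c 189 271 665 med [0.465 0.076 0.037] lo [0.432 0.056 0.004] hi [0.486 0.114 0.071]
nest 0.97 px r,c 262 226 1642 med [ 0.62  -0.164  0.017] lo [ 0.563 -0.214  0.005] hi [ 0.674 -0.115  0.029]
nest 0.78 px r,c 283 117 3019 med [ 0.533 -0.388  0.022] lo [ 0.457 -0.444  0.006] hi [ 0.594 -0.334  0.037]
nest 0.69 px r,c 211 190 1799 med [ 0.412 -0.147  0.024] lo [ 0.335 -0.211  0.007] hi [ 0.478 -0.084  0.037]
handle 0.63 px r,c 174 319 183 med [0.623 0.105 0.147] lo [0.43  0.099 0.   ] hi [0.629 0.289 0.171]
handle 0.46 px r,c 261 225 1628 med [ 0.621 -0.165  0.017] lo [ 0.564 -0.214  0.005] hi [ 0.674 -0.118  0.029]
port_cap 0.76 px r,c 238 285 171 med [ 0.632 -0.002  0.018] lo [ 0.613 -0.014  0.004] hi [0.643 0.016 0.024]
hex_target 0.62 px r,c 259 336 550 med [0.766 0.032 0.033] lo [0.731 0.016 0.   ] hi [0.782 0.065 0.041]
eyepiece 0.52 px r,c 187 273 672 med [0.464 0.077 0.037] lo [0.427 0.054 0.003] hi [0.486 0.115 0.071]
eyepiece 0.49 px r,c 161 331 174 med [0.485 0.295 0.049] lo [0.462 0.282 0.009] hi [0.495
[... 1216 characters left out ...]
 0.8, 'q': array([-1.47445631e+00,  5.27407892e-01,  1.43264860e+00,  1.08875572e-05,
        1.18136032e+00, -1.78540239e-01]), 'qd': array([ 5.44509044e-04, -1.46907317e-04, -2.28749589e-04, -1.39708718e-03,
        7.33130283e-04,  9.64902118e-05]), 'tau': array([-5.70829161e-04, -4.42256212e+01, -1.78412890e+01, -2.84933876e-04,
        6.42519481e-04,  6.07319464e-06]), 'ee_pos': array([ 0.16965485, -0.60156132,  0.19828345]), 'eef_rot': array([8.80509523e-05, 9.90570243e-01, 1.37005784e-01, 1.41966187e-06]), 'wrist_force': array([-0.6553724 ,  0.26076523, -0.71190757]), 'wrist_torque': array([-0.00102682, -0.02216635, -0.02224579]), 'grip_force': 0.0, 'width': 0.999823010264555} 0.0187
```

```bash
cat > m.py <<'E'
from h import *
def rect(C,cx,cy,R,z0,z1):
    X=C[(np.hypot(C[...,0]-cx,C[...,1]-cy)<R)&(C[...,2]>z0)&(C[...,2]<z1)]
    c,s,a=cv2.minAreaRect((X[:,:2]*1000).astype(np.float32)); 
    if s[0]<s[1]: s=s[::-1]; a-=90
    return len(X),np.round(c,1),np.round(s,1),round(a,1)
E
python3 - <<'E'
from m import *
for n in('top','scene'):
    C=cloud(n,np.load(n+'.npy'))
    print(n,'nest',rect(C,.613,-.161,.085,.0235,.032),'foot',rect(C,.452,.084,.055,.004,.016),'block',rect(C,.452,.084,.055,.048,.062),'eyep',rect(C,.452,.084,.05,.065,.08),'top handle',rect(C,.618,.107,.03,.16,.18),'wheel',rect(C,.609,.152,.065,.105,.122))
    for nm,x,y in (('block',.452,.084),):
        m=(np.hypot(C[...,0]-x,C[...,1]-y)<.055)
        print(np.histogram(C[m][:,2],bins=np.arange(-.006,.08,.004)))
E
python3 - <<'E'
import cv2
t=cv2.imread('pics/top0.png');cv2.imwrite('pics/top0c.png',cv2.resize(t[90:330,90:400],None,fx=2.5,fy=2.5,interpolation=cv2.INTER_CUBIC))
E
```

```text
top nest (518, array([ 614.5, -160.3]), array([104.5,  87.4]), -26.1) foot (175, array([451.8,  90.2]), array([74.2, 61.8]), 20.5) block (247, array([451.8,  90. ]), array([59.6, 39.9]), 25.7) eyep (166, array([451.7,  90. ]), array([32.4, 32.2]), 0.6) top handle (70, array([618.6, 110.7]), array([18.6, 17.5]), -45.4) wheel (739, array([603.2, 153.5]), array([98.5, 96. ]), 43.0)
(array([209, 617,  39, 109,  55,   6,   7,   3,   7,   4,   6,  10,   8,
         6,  81, 149,  15,  28, 111,  45,   1]), array([-0.006, -0.002,  0.002,  0.006,  0.01 ,  0.014,  0.018,  0.022,
        0.026,  0.03 ,  0.034,  0.038,  0.042,  0.046,  0.05 ,  0.054,
        0.058,  0.062,  0.066,  0.07 ,  0.074,  0.078]))
scene nest (670, array([ 613.9, -161.8]), array([107.4,  88.3]), -24.7) foot (167, array([452.7,  85.6]), array([72.7, 55.2]), 26.4) block (155, array([451.8,  86.6]), array([61.9, 41.9]), 27.9) eyep (80, array([451.3,  86.5]), array([34.5, 31.8]), -49.4) top handle (53, array([620.2, 107.5]), array([17.7, 17.7]), 6.1) wheel (453, array([606.3, 149.1]), array([98.9, 95.7]), 70.8)
(array([ 12, 268,  45,  70,  64,  33,  27,  24,  33,  26,  27,  32,  29,
        32,  34,  92,  15,  24,  34,  40,   0]), array([-0.006, -0.002,  0.002,  0.006,  0.01 ,  0.014,  0.018,  0.022,
        0.026,  0.03 ,  0.034,  0.038,  0.042,  0.046,  0.05 ,  0.054,
        0.058,  0.062,  0.066,  0.07 ,  0.074,  0.078]))
```

View pics/top0c.png

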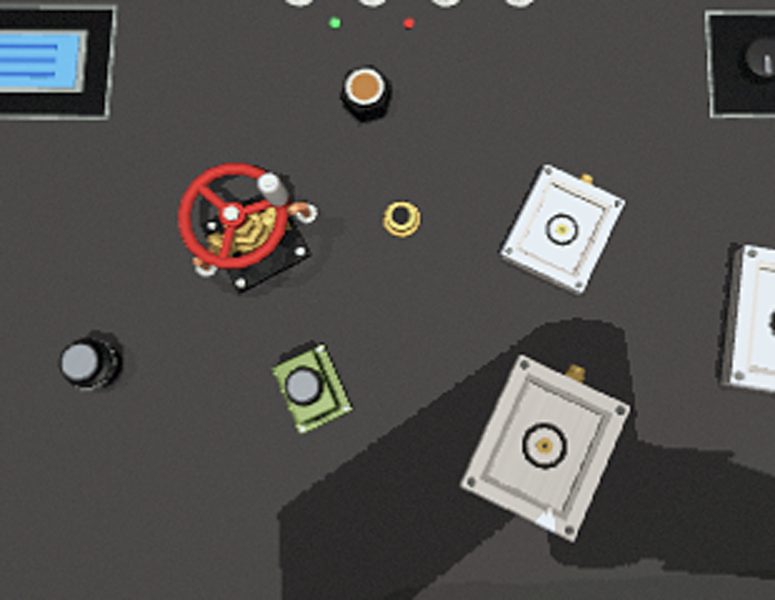

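View pics/scene0.png

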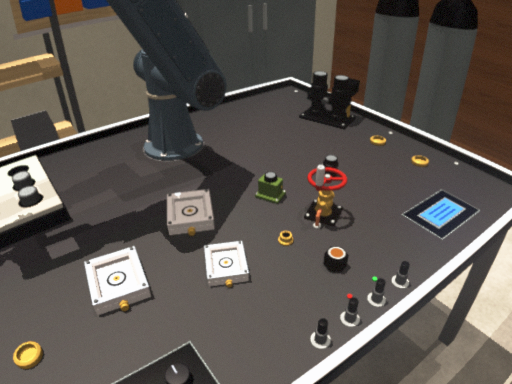

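```bash
cat > go.py <<'E'
import numpy as np
from plant import r
def to(x,y,z,yaw=None,o=None):  # mm, deg -> dx,dy,dz,turn in the present tool axes
    o=o or r.get_obs(); w,a,b,c=o['eef_rot']; psi=2*np.arctan2(b,a); p=np.array(o['ee_pos'])*1000
    d=np.array([x,y,z])-p; cs,s=np.cos(psi),np.sin(psi)
    t=0 if yaw is None else -((np.deg2rad(yaw)-psi+np.pi/2)%np.pi-np.pi/2)
    return [round(float(v),1) for v in (d[0]*cs+d[1]*s, d[0]*s-d[1]*cs, -d[2])],round(float(t),3),'yaw',round(np.degrees(psi),1)
E
python3 -c "
from go import *
print(to(480,-200,200,26.5),to(452,88,200,26.5),to(452,88,20,26.5))"
```

```text
([407.7, -302.2, -1.7], -0.188, 'yaw', np.float64(15.7)) ([458.9, -587.0, -1.7], -0.188, 'yaw', np.float64(15.7)) ([458.9, -587.0, 178.3], -0.188, 'yaw', np.float64(15.7))
```

Emit:
apply_moves([
  {"dx":33,"dy":-24,"turn":-0.1,"hand":1},
  {"dx":66,"dy":-48,"turn":-0.188,"hand":1},
  {"dx":99,"dy":-72,"turn":-0.188,"hand":1},
  {"dx":132,"dy":-96,"turn":-0.188,"hand":1},
  {"dx":165,"dy":-120,"turn":-0.188,"hand":1},
])

```text
invalid input at $.steps[0]: expected keys dx, dy, dz, turn, hand
```

```bash
python3 -c "
from go import *
print(to(480,-200,200,26.5),to(452,88,200,26.5),to(452,88,20,26.5),r.get_obs()['clock'])"
```

```text
([407.7, -302.2, -1.7], -0.188, 'yaw', np.float64(15.7)) ([458.9, -587.0, -1.7], -0.188, 'yaw', np.float64(15.7)) ([458.9, -587.0, 178.3], -0.188, 'yaw', np.float64(15.7)) 0.8
```

Emit:
apply_moves([
  {"dx":33,"dy":-24,"dz":0,"turn":-0.1,"hand":1},
  {"dx":66,"dy":-48,"dz":0,"turn":-0.188,"hand":1},
  {"dx":99,"dy":-72,"dz":0,"turn":-0.188,"hand":1},
  {"dx":132,"dy":-96,"dz":0,"turn":-0.188,"hand":1},
  {"dx":165,"dy":-120,"dz":0,"turn":-0.188,"hand":1},
])

```text
clock: 1.22
ee_pos: [0.2966, -0.4398, 0.1983]
eef_rot: [0.0, 0.973, 0.229, 0.0]
wrist_force: [1.5, -0.8, -0.0]
width: 0.999
grip_force: 0.0
```

```bash
python3 -c "
from go import *
print(to(480,-200,200,26.5),to(452,88,200,26.5),to(452,88,20,26.5),r.get_obs()['clock'])"
```

```text
([271.0, -132.9, -1.7], -0.001, 'yaw', np.float64(26.5)) ([374.3, -403.2, -1.7], -0.001, 'yaw', np.float64(26.5)) ([374.3, -403.2, 178.3], -0.001, 'yaw', np.float64(26.5)) 1.2167
```

Emit:
apply_moves([
  {"dx":25,"dy":-27,"dz":0,"turn":0,"hand":1},
  {"dx":50,"dy":-54,"dz":0,"turn":0,"hand":1},
  {"dx":75,"dy":-81,"dz":0,"turn":0,"hand":1},
  {"dx":100,"dy":-108,"dz":0,"turn":0,"hand":1},
  {"dx":125,"dy":-135,"dz":0,"turn":0,"hand":1},
])

```text
clock: 1.63
ee_pos: [0.3478, -0.2631, 0.1985]
eef_rot: [0.0, 0.973, 0.229, 0.0]
wrist_force: [0.0, 0.5, 0.3]
width: 0.998
grip_force: 0.0
```

Emit:
apply_moves([
  {"dx":25,"dy":-27,"dz":0,"turn":0,"hand":1},
  {"dx":50,"dy":-54,"dz":0,"turn":0,"hand":1},
  {"dx":75,"dy":-81,"dz":0,"turn":0,"hand":1},
  {"dx":100,"dy":-108,"dz":0,"turn":0,"hand":1},
  {"dx":125,"dy":-135,"dz":0,"turn":0,"hand":1},
])

```text
clock: 2.05
ee_pos: [0.3994, -0.0865, 0.1986]
eef_rot: [0.0, 0.973, 0.229, 0.0]
wrist_force: [2.2, -0.4, 1.1]
width: 0.996
grip_force: 0.0
```

Emit:
apply_moves([
  {"dx":25,"dy":-27,"dz":0,"turn":0,"hand":1},
  {"dx":50,"dy":-54,"dz":0,"turn":0,"hand":1},
  {"dx":75,"dy":-81,"dz":15,"turn":0,"hand":1},
  {"dx":100,"dy":-108,"dz":40,"turn":0,"hand":1},
  {"dx":124,"dy":-133,"dz":70,"turn":0,"hand":1},
])

```text
clock: 2.47
ee_pos: [0.451, 0.0833, 0.1334]
eef_rot: [0.001, 0.973, 0.23, 0.003]
wrist_force: [0.0, -0.1, 0.2]
width: 1.001
grip_force: 0.0
```

Emit:
apply_moves([
  {"dx":0,"dy":0,"dz":0,"turn":0,"hand":1},
  {"dx":0,"dy":0,"dz":0,"turn":0,"hand":1},
])

```text
clock: 2.63
ee_pos: [0.4481, 0.0827, 0.1314]
eef_rot: [-0.0, 0.973, 0.231, -0.002]
wrist_force: [0.4, 0.5, 0.7]
width: 0.996
grip_force: 0.0
```

```bash
python3 - <<'E'
from m import *; from go import to
print(to(452,88,20,26.5),r.get_obs()['ee_pos'].round(4),r.get_obs()['clock'])
p,d=eyes.camera('scene'); save('s1.png',cv2.resize(p[120:260,180:380],None,fx=4,fy=4)[:600]); C=cloud('scene',d)
print('block',rect(C,.452,.087,.055,.048,.062),'foot',rect(C,.452,.087,.055,.004,.016))
E
```

```text
([5.8, -3.0, 111.4], 0.004, 'yaw', np.float64(26.7)) [0.4481 0.0827 0.1314] 2.6333
block (156, array([452.4,  86. ]), array([61.5, 40.8]), 28.8) foot (160, array([452.4,  85.8]), array([73.8, 54.6]), 27.4)
```

View pics/s1.png

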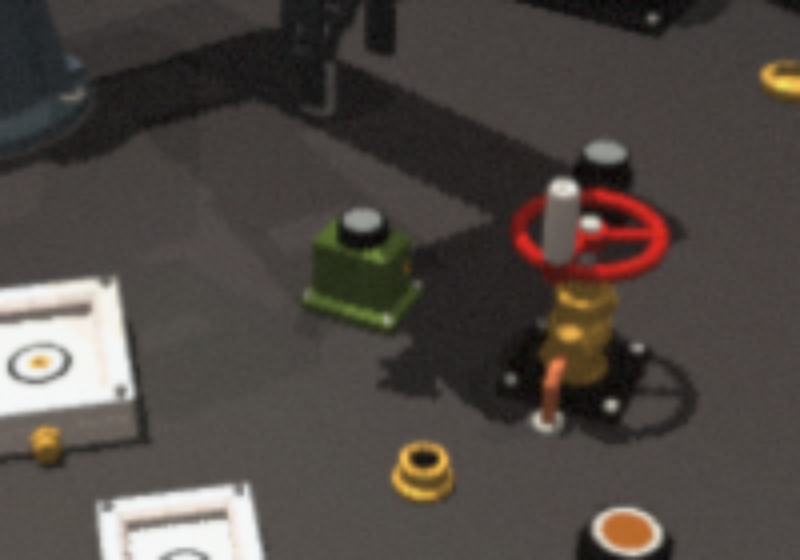

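```bash
python3 - <<'E'
from m import *; from go import to
o=r.get_obs(); print(o['ee_pos'].round(4))
for n in('scene','top'):
    K,D,T=cam(n)
    uv,_=cv2.projectPoints(np.array([o['ee_pos'],[.452,.088,.056]]),cv2.Rodrigues(T[:3,:3])[0],T[:3,3],K,D); print(n,uv.round(0).tolist())
    p,d=eyes.camera(n); C=cloud(n,d)
    m=(C[...,2]>.12)&(C[...,2]<.19)&(np.hypot(C[...,0]-.45,C[...,1]-.085)<.09)&(d>0)
    X=C[m]; print(len(X),X.min(0).round(3) if len(X) else '',X.max(0).round(3) if len(X) else '')
    if len(X):
        ps=np.deg2rad(26.7); Y=(X-o['ee_pos'])@np.array([np.sin(ps),-np.cos(ps),0]); 
        print(np.histogram(Y*1000,bins=np.arange(-70,71,10)))
save('t1.png',p)
print(to(452,87.5,20,27),r.get_obs()['ee_pos'])
E
```

```text
[0.4488 0.0816 0.1324]
scene [[[268.0, 156.0]], [[270.0, 180.0]]]
50 [0.419 0.029 0.179] [0.48  0.125 0.19 ]
(array([ 0,  0, 24,  3,  0,  0,  0,  0,  0,  0,  0, 10, 13,  0]), array([-70, -60, -50, -40, -30, -20, -10,   0,  10,  20,  30,  40,  50,
        60,  70]))
top [[[210.0, 244.0]], [[213.0, 244.0]]]
1 [0.46  0.036 0.19 ] [0.46  0.036 0.19 ]
(array([0, 0, 0, 0, 0, 0, 0, 0, 0, 0, 0, 1, 0, 0]), array([-70, -60, -50, -40, -30, -20, -10,   0,  10,  20,  30,  40,  50,
        60,  70]))
([5.3, -5.3, 113.6], -0.009, 'yaw', np.float64(26.5)) [0.44965652 0.08040941 0.13357797]
```

View pics/t1.png

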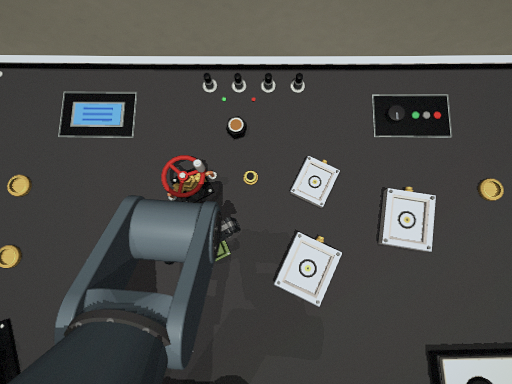

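Emit:
apply_moves([
  {"dx":0,"dy":0,"dz":30,"turn":0,"hand":1},
  {"dx":0,"dy":0,"dz":30,"turn":0,"hand":1},
  {"dx":0,"dy":0,"dz":30,"turn":0,"hand":1},
])

```text
clock: 3.03
ee_pos: [0.4483, 0.0801, 0.103]
eef_rot: [-0.0, 0.974, 0.228, -0.001]
wrist_force: [0.6, -0.1, 1.1]
width: 0.998
grip_force: 0.0
```

```bash
python3 - <<'E'
from m import *; from go import to
for i in range(3):
    o=r.get_obs(); print(o['clock'],o['ee_pos'].round(4),o['eef_rot'].round(4),o['qd'].round(3),o['q'].round(4),o['wrist_force'].round(1))
    p,d=eyes.camera('scene')
C=cloud('scene',d)
m=(C[...,2]>.085)&(C[...,2]<.16)&(np.hypot(C[...,0]-.45,C[...,1]-.085)<.09)&(d>0)
X=C[m]; ps=np.deg2rad(26.5); Y=X[:,0]*np.sin(ps)-X[:,1]*np.cos(ps); f=Y-np.median(Y)
c=(.452*np.sin(ps)-.087*np.cos(ps)); 
for s in (-1,1):
    Z=X[(Y-c)*s>0]; y=(Y-c)[(Y-c)*s>0]; print(len(Z),Z.min(0).round(3),Z.max(0).round(3),y.min().round(4),y.max().round(4))
save('s2.png',cv2.resize(p[110:250,200:340],None,fx=4,fy=4))
E
```

```text
3.0333 [0.4483 0.0801 0.103 ] [-2.000e-04  9.736e-01  2.282e-01 -8.000e-04] [ 0.006 -0.027 -0.022  0.     0.002 -0.001] [-6.9300e-02  4.6530e-01  1.9401e+00 -1.0000e-04  7.3800e-01  1.0411e+00] [ 0.6 -0.1  1.1]
3.0833 [0.4492 0.0803 0.1036] [1.000e-04 9.736e-01 2.284e-01 2.000e-04] [ 0.009 -0.013 -0.013  0.001 -0.007  0.002] [-6.8900e-02  4.6420e-01  1.9392e+00 -1.0000e-04  7.3770e-01  1.0412e+00] [ 0.5 -0.6  0.1]
3.1333 [0.4497 0.0804 0.104 ] [3.000e-04 9.735e-01 2.286e-01 8.000e-04] [ 0.009 -0.007 -0.006  0.    -0.007  0.002] [-6.8500e-02  4.6370e-01  1.9387e+00 -1.0000e-04  7.3740e-01  1.0412e+00] [ 0.7 -1.2  0. ]
22 [0.419 0.113 0.151] [0.439 0.125 0.16 ] -0.0408 -0.0355
19 [0.462 0.028 0.152] [0.483 0.045 0.16 ] 0.0481 0.061
```

View pics/s2.png

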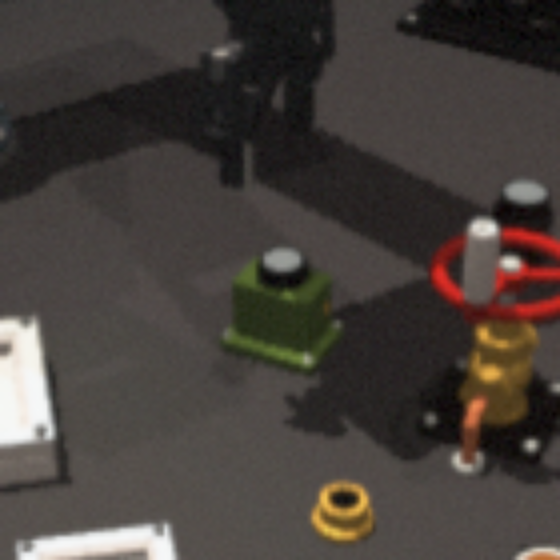

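```bash
python3 - <<'E'
from m import *; from go import to
o=r.get_obs(); p0=o['ee_pos']; print(p0.round(4)); ps=np.deg2rad(26.5); yt=np.array([np.sin(ps),-np.cos(ps),0])
K,D,T=cam('scene')
P=[p0+s*yt*.05+[0,0,h] for s in(-1,0,1) for h in(0,.013,.05)]
uv,_=cv2.projectPoints(np.array(P),cv2.Rodrigues(T[:3,:3])[0],T[:3,3],K,D); print(uv.reshape(3,3,2).round(0).tolist())
p,d=eyes.camera('scene'); C=cloud('scene',d)
for rr in range(140,164,2): print(rr,[tuple(C[rr,c].round(3).tolist()) for c in (254,258,262)])
print(to(452,87.5,20,27))
E
```

```text
[0.4499 0.0806 0.1041]
[[[276.0, 157.0], [276.0, 153.0], [276.0, 141.0]], [[268.0, 165.0], [268.0, 161.0], [268.0, 149.0]], [[259.0, 174.0], [259.0, 170.0], [259.0, 157.0]]]
140 [(0.466, 0.026, 0.203), (0.49, 0.021, 0.215), (0.482, 0.039, 0.206)]
142 [(0.483, 0.014, 0.209), (0.491, 0.02, 0.21), (0.482, 0.039, 0.201)]
144 [(0.482, 0.015, 0.202), (0.492, 0.019, 0.205), (0.483, 0.038, 0.196)]
146 [(0.18, 0.223, 0.003), (0.489, 0.022, 0.198), (0.479, 0.041, 0.188)]
148 [(0.188, 0.217, -0.0), (0.476, 0.031, 0.184), (0.482, 0.039, 0.184)]
150 [(0.205, 0.205, 0.003), (0.477, 0.03, 0.179), (0.481, 0.039, 0.178)]
152 [(0.211, 0.201, -0.001), (0.479, 0.028, 0.175), (0.479, 0.04, 0.171)]
154 [(0.223, 0.192, -0.0), (0.476, 0.03, 0.167), (0.48, 0.04, 0.166)]
156 [(0.232, 0.186, -0.002), (0.476, 0.03, 0.162), (0.481, 0.039, 0.161)]
158 [(0.245, 0.177, -0.001), (0.47, 0.034, 0.151), (0.481, 0.039, 0.155)]
160 [(0.259, 0.167, 0.002), (0.267, 0.178, 0.002), (0.273, 0.19, 0.0)]
162 [(0.27, 0.16, 0.002), (0.277, 0.17, 0.002), (0.284, 0.182, 0.001)]
([4.9, -5.1, 84.1], -0.009, 'yaw', np.float64(26.5))
```

Emit:
apply_moves([
  {"dx":5,"dy":-5,"dz":20,"turn":-0.01,"hand":1},
  {"dx":5,"dy":-5,"dz":44,"turn":-0.01,"hand":1},
  {"dx":5,"dy":-5,"dz":44,"turn":-0.01,"hand":1},
  {"dx":5,"dy":-5,"dz":44,"turn":-0.01,"hand":1},
])

```text
clock: 3.57
ee_pos: [0.4508, 0.0879, 0.0588]
eef_rot: [-0.0, 0.972, 0.234, -0.001]
wrist_force: [0.2, -0.2, -0.0]
width: 1.0
grip_force: 0.0
```

```bash
cat > tips.py <<'E'
from m import *; from go import to
def tips(cx,cy,zmin,ps,R=.09):
    o=r.get_obs(); p,d=eyes.camera('scene'); C=cloud('scene',d); yt=np.array([np.sin(np.deg2rad(ps)),-np.cos(np.deg2rad(ps))])
    print('tcp',o['ee_pos'].round(4),'F',o['wrist_force'].round(1))
    Y=C[...,:2]@yt-np.array([cx,cy])@yt
    for s in(-1,1):
        m=(Y*s>.032)&(np.abs(Y)<.075)&(np.hypot(C[...,0]-cx,C[...,1]-cy)<R)&(C[...,2]>zmin)&(d>0)
        X=C[m]; print(s,m.sum(),'zmin',np.sort(X[:,2])[:4].round(3),'Y',np.percentile(Y[m],[2,98]).round(4),'xy',X[:,:2].mean(0).round(4))
    return p,C
E
python3 - <<'E'
from tips import *
p,C=tips(.452,.087,.03,26.5)
print(to(452,87.5,20,27))
save('s3.png',cv2.resize(p[110:230,210:330],None,fx=4,fy=4))
E
```

```text
tcp [0.4508 0.0879 0.0588] F [ 0.2 -0.2 -0. ]
-1 1135 zmin [0.105 0.106 0.107 0.108] Y [-0.0716 -0.0333] xy [0.4173 0.1279]
1 2247 zmin [0.104 0.106 0.107 0.107] Y [0.0323 0.0721] xy [0.4647 0.0397]
([0.3, 0.6, 39.5], 0.001, 'yaw', np.float64(27.1))
```

View pics/s3.png

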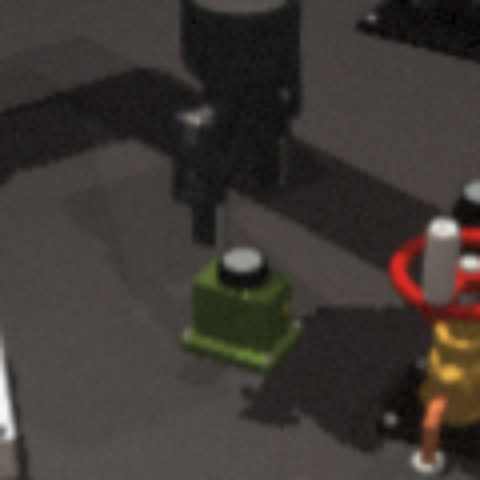

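Emit:
apply_moves([
  {"dx":0,"dy":0,"dz":15,"turn":0,"hand":1},
  {"dx":0,"dy":0,"dz":30,"turn":0,"hand":1},
  {"dx":0,"dy":0,"dz":38,"turn":0,"hand":1},
  {"dx":0,"dy":0,"dz":38,"turn":0,"hand":1},
  {"dx":0,"dy":0,"dz":38,"turn":0,"hand":1},
])

```text
clock: 4.03
ee_pos: [0.4516, 0.0879, 0.0213]
eef_rot: [0.0, 0.972, 0.234, 0.0]
wrist_force: [-0.2, -0.2, 0.4]
width: 1.001
grip_force: 0.0
```

```bash
python3 - <<'E'
from tips import *
p,C=tips(.452,.087,.03,26.5)
save('s4.png',cv2.resize(p[110:230,210:330],None,fx=4,fy=4))
E
```

```text
tcp [0.4516 0.0879 0.0213] F [-0.2 -0.2  0.4]
-1 1254 zmin [0.068 0.069 0.069 0.07 ] Y [-0.0715 -0.033 ] xy [0.4196 0.1279]
1 2265 zmin [0.066 0.066 0.069 0.069] Y [0.0323 0.0722] xy [0.4635 0.0396]
```

View pics/s4.png

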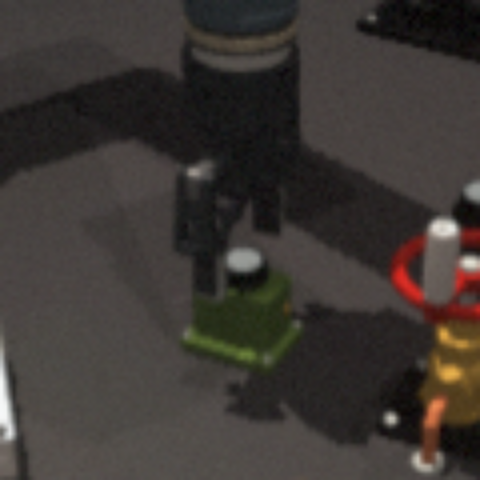

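```bash
cat >> tips.py <<'E'
def band(C,cx,cy,ps,z0,z1,R=.085):
    a=np.deg2rad(ps); A=np.array([[np.cos(a),np.sin(a)],[np.sin(a),-np.cos(a)]])
    L=(C[...,:2]-[cx,cy])@A.T*1000
    for s in(-1,1):
        m=(L[...,1]*s>25)&(np.abs(L[...,1])<75)&(np.abs(L[...,0])<30)&(C[...,2]>z0)&(C[...,2]<z1)
        if m.sum(): print(s,m.sum(),'x_t',np.percentile(L[m][:,0],[2,98]).round(1),'y_t',np.percentile(L[m][:,1],[2,98]).round(1))
E
python3 - <<'E'
from tips import *
for n in ('scene',):
    p,d=eyes.camera(n); C=cloud(n,d); o=r.get_obs()['ee_pos']; band(C,o[0],o[1],27.1,.064,.085); band(C,o[0],o[1],27.1,.08,.1)
E
```

```text
-1 40 x_t [-13.    9.7] y_t [-45.2 -39.3]
1 39 x_t [-11.5   9.7] y_t [45.4 58.7]
-1 50 x_t [-12.2  10. ] y_t [-45.2 -38.9]
1 57 x_t [-9.   9.5] y_t [43.7 58.9]
```

Emit:
apply_moves([
  {"dx":0,"dy":0,"dz":8,"turn":0,"hand":1},
  {"dx":0,"dy":0,"dz":15,"turn":0,"hand":1},
  {"dx":0,"dy":0,"dz":20,"turn":0,"hand":1},
  {"dx":0,"dy":0,"dz":20,"turn":0,"hand":1},
])

```text
clock: 4.47
ee_pos: [0.4505, 0.088, -0.0003]
eef_rot: [-0.0, 0.972, 0.234, -0.001]
wrist_force: [-0.0, 0.0, -0.4]
width: 1.002
grip_force: 0.0
```

```bash
python3 - <<'E'
from tips import *
p,C=tips(.452,.087,.015,26.5)
E
```

```text
tcp [ 4.505e-01  8.800e-02 -3.000e-04] F [-0.   0.  -0.4]
-1 1250 zmin [0.046 0.047 0.047 0.048] Y [-0.0717 -0.0331] xy [0.4238 0.1286]
1 2242 zmin [0.046 0.046 0.047 0.047] Y [0.0323 0.0714] xy [0.4623 0.0391]
```

Emit:
apply_moves([
  {"dx":0,"dy":0,"dz":12,"turn":0,"hand":1},
  {"dx":0,"dy":0,"dz":12,"turn":0,"hand":0.6},
  {"dx":0,"dy":0,"dz":12,"turn":0,"hand":0.2},
  {"dx":0,"dy":0,"dz":12,"turn":0,"hand":0.2},
  {"dx":0,"dy":0,"dz":12,"turn":0,"hand":0.2},
], newtons=45)

```text
clock: 4.93
ee_pos: [0.4512, 0.0881, -0.0108]
eef_rot: [-0.0, 0.972, 0.234, 0.0]
wrist_force: [-1.8, 0.4, 24.9]
width: 0.461
grip_force: 42.3
```

Emit:
apply_moves([
  {"dx":0,"dy":0,"dz":0,"turn":0,"hand":0.2},
  {"dx":0,"dy":0,"dz":0,"turn":0,"hand":0.2},
  {"dx":0,"dy":0,"dz":0,"turn":0,"hand":0.2},
])

```text
clock: 5.18
ee_pos: [0.4513, 0.088, -0.0108]
eef_rot: [0.0, 0.972, 0.234, 0.0]
wrist_force: [-1.6, 0.4, 4.9]
width: 0.466
grip_force: 46.7
```

```bash
python3 - <<'E'
from tips import *
p,C=tips(.452,.087,.015,26.5)
print('block',rect(C,.452,.087,.05,.048,.061),'eyep',rect(C,.452,.087,.03,.065,.08))
print(r.get_obs()['width'],r.get_obs()['grip_force'],r.get_obs()['eef_rot'])
E
```

```text
tcp [ 0.4513  0.088  -0.0108] F [-1.6  0.4  4.9]
-1 1130 zmin [0.074 0.074 0.074 0.076] Y [-0.0701 -0.0327] xy [0.4247 0.1285]
1 2129 zmin [0.035 0.035 0.035 0.038] Y [0.0322 0.0661] xy [0.4603 0.0401]
block (109, array([470.3,  82.1]), array([62.7, 34.9]), 72.4) eyep (62, array([454.6,  88.7]), array([55.3, 24.4]), -51.9)
0.46571091259147585 46.7879980802536 [4.43049895e-05 9.72204273e-01 2.34134093e-01 2.76124918e-04]
```

Emit:
apply_moves([
  {"dx":0,"dy":0,"dz":-5,"turn":0,"hand":0.2},
  {"dx":0,"dy":0,"dz":-20,"turn":0,"hand":0.2},
  {"dx":0,"dy":0,"dz":-45,"turn":0,"hand":0.2},
  {"dx":0,"dy":0,"dz":-70,"turn":0,"hand":0.2},
  {"dx":0,"dy":0,"dz":-90,"turn":0,"hand":0.2},
])

```text
clock: 5.65
ee_pos: [0.451, 0.0879, 0.0798]
eef_rot: [-0.0, 0.972, 0.234, -0.0]
wrist_force: [-0.4, -0.3, -4.0]
width: 0.466
grip_force: 46.0
```

```bash
python3 - <<'E'
from tips import *
o=r.get_obs(); print(o['width'],o['grip_force'],o['ee_pos'],o['wrist_force'].round(1))
print(to(613.4,-161.2,80,-25.5))
C=cloud('scene',np.load('scene.npy')); C2=cloud('top',np.load('top.npy'))
# finer nest angle/centre: outer side edges in each view
for z in((.0235,.032),(.022,.03),(.024,.029)):
    print(rect(C,.613,-.161,.085,*z),rect(C2,.613,-.161,.085,*z))
E
```

```text
0.4659902890747526 46.03254675865173 [0.45095014 0.08794347 0.07980649] [-0.4 -0.3 -4. ]
([31.1, 295.8, -0.2], 0.918, 'yaw', np.float64(27.1))
(670, array([ 613.9, -161.8]), array([107.4,  88.3]), -24.7) (518, array([ 614.5, -160.3]), array([104.5,  87.4]), -26.1)
(702, array([ 613.9, -161.8]), array([107.4,  88.3]), -24.7) (656, array([ 614.5, -160.3]), array([104.5,  87.4]), -26.1)
(616, array([ 613.9, -161.8]), array([107.4,  88.3]), -24.7) (441, array([ 614.4, -160.2]), array([104.3,  87.1]), -26.2)
```

Emit:
apply_moves([
  {"dx":4,"dy":35,"dz":0,"turn":0.115,"hand":0.2},
  {"dx":8,"dy":70,"dz":0,"turn":0.23,"hand":0.2},
  {"dx":12,"dy":105,"dz":0,"turn":0.345,"hand":0.2},
  {"dx":16,"dy":140,"dz":0,"turn":0.46,"hand":0.2},
  {"dx":20,"dy":175,"dz":0,"turn":0.575,"hand":0.2},
])

```text
clock: 6.07
ee_pos: [0.5488, -0.06, 0.0785]
eef_rot: [-0.0, 0.999, -0.054, -0.001]
wrist_force: [0.7, 1.1, -3.8]
width: 0.461
grip_force: 46.0
```

```bash
python3 -c "
from go import *
print(to(613.4,-161.2,80,-25.5))"
```

```text
([75.1, 93.7, -1.5], 0.337, 'yaw', np.float64(-6.2))
```

Emit:
apply_moves([
  {"dx":18,"dy":23,"dz":0,"turn":0.115,"hand":0.2},
  {"dx":37,"dy":46,"dz":0,"turn":0.23,"hand":0.2},
  {"dx":56,"dy":70,"dz":0,"turn":0.337,"hand":0.2},
  {"dx":75,"dy":93.5,"dz":0,"turn":0.337,"hand":0.2},
  {"dx":75,"dy":93.5,"dz":0,"turn":0.337,"hand":0.2},
])

```text
clock: 6.48
ee_pos: [0.6183, -0.1659, 0.0788]
eef_rot: [0.002, 0.976, -0.22, 0.004]
wrist_force: [0.3, -0.4, -4.0]
width: 0.462
grip_force: 46.2
```

Emit:
apply_moves([
  {"dx":0,"dy":0,"dz":20,"turn":0,"hand":0.2},
  {"dx":0,"dy":0,"dz":40,"turn":0,"hand":0.2},
  {"dx":0,"dy":0,"dz":40,"turn":0,"hand":0.2},
])

```text
clock: 6.73
ee_pos: [0.6097, -0.1579, 0.0344]
eef_rot: [-0.001, 0.976, -0.218, -0.005]
wrist_force: [-1.4, 0.8, -3.8]
width: 0.46
grip_force: 46.1
```

```bash
python3 - <<'E'
from tips import *
o=r.get_obs(); print(o['width'],o['grip_force'],o['ee_pos'],o['clock'])
print(to(613.4,-161.2,40,-25.5))
p,d=eyes.camera('scene'); C=cloud('scene',d); save('s5.png',cv2.resize(p[170:310,150:310],None,fx=4,fy=4))
# housing underside now ~ .05 above bench; flange sides z .05-.06; green pixels
hsv=cv2.cvtColor(p,cv2.COLOR_RGB2HSV); g=(hsv[...,0]>30)&(hsv[...,0]<50)&(hsv[...,1]>90)&(np.hypot(C[...,0]-.613,C[...,1]+.161)<.07)
print(g.sum(),np.percentile(C[g],[1,99],axis=0).round(3)); Z=C[g]
F=Z[Z[:,2]<np.percentile(Z[:,2],2)+.012]; print(cv2.minAreaRect((F[:,:2]*1000).astype(np.float32)))
E
```

```text
0.4602081340606271 46.143561601638794 [ 0.60971649 -0.15790739  0.03437234] 6.7333
([4.7, 1.4, -5.6], 0.006, 'yaw', np.float64(-25.2))
551 [[ 0.596 -0.193  0.049]
 [ 0.65  -0.139  0.111]]
((624.5304565429688, -165.76080322265625), (53.183837890625, 44.52351760864258), 60.302879333496094)
```

View pics/s5.png

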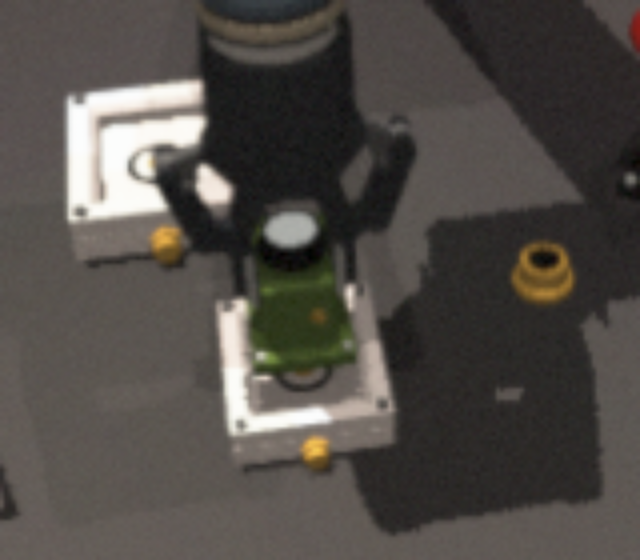

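Emit:
apply_moves([
  {"dx":0,"dy":0,"dz":0,"turn":0,"hand":0.2},
  {"dx":0,"dy":0,"dz":0,"turn":0,"hand":0.2},
  {"dx":0,"dy":0,"dz":0,"turn":0,"hand":0.2},
  {"dx":0,"dy":0,"dz":0,"turn":0,"hand":0.2},
])

```text
clock: 7.12
ee_pos: [0.6146, -0.1595, 0.0399]
eef_rot: [0.0, 0.976, -0.218, 0.001]
wrist_force: [0.0, 0.2, -3.4]
width: 0.458
grip_force: 46.2
```

```bash
python3 - <<'E'
from tips import *
o=r.get_obs(); print(o['width'],o['ee_pos'],o['clock'],o['eef_rot'].round(4))
print(to(613.4,-161.2,40,-25.5))
p,d=eyes.camera('scene'); C=cloud('scene',d)
hsv=cv2.cvtColor(p,cv2.COLOR_RGB2HSV); near=np.hypot(C[...,0]-.613,C[...,1]+.161)<.075
g=(hsv[...,0]>30)&(hsv[...,0]<50)&(hsv[...,1]>90)&near
Z=C[g]; a=np.deg2rad(-25.2); A=np.array([[np.cos(a),np.sin(a)],[np.sin(a),-np.cos(a)]])
L=(Z[:,:2]-o['ee_pos'][:2])@A.T*1000; z=Z[:,2]*1000
for b in range(44,116,4):
    m=(z>=b)&(z<b+4)
    if m.sum(): print(b,m.sum(),'x',np.percentile(L[m,0],[5,50,95]).round(1),'y',np.percentile(L[m,1],[3,50,97]).round(1))
e=near&(p.min(2)>110)&(C[...,2]>.09); print('eye',e.sum(),C[e].mean(0).round(4))
E
```

```text
0.4579358439484102 [ 0.61461335 -0.15954495  0.03993611] 7.1167 [ 2.000e-04  9.760e-01 -2.177e-01  1.100e-03]
([-0.4, 2.0, -0.1], 0.006, 'yaw', np.float64(-25.1))
52 18 x [34.5 36.  36.8] y [-18.7   3.7  20.7]
56 31 x [16.9 36.2 37.4] y [-21.3  -3.7  23.8]
60 120 x [ 2.7 29.5 36.8] y [-24.    1.5  26.7]
64 25 x [13.7 29.4 30.7] y [-17.2   5.4  22.1]
68 25 x [28.6 30.  31.1] y [-16.1   2.9  19.1]
72 27 x [28.1 29.8 32. ] y [-14.6   0.9  20.3]
76 21 x [28.5 30.  30.9] y [-16.5   4.6  20.2]
80 25 x [28.2 29.9 31.9] y [-15.3   8.6  21.5]
84 22 x [28.7 29.6 31.2] y [-15.6   7.2  20.9]
88 24 x [27.4 29.5 30.6] y [-17.3   0.7  20.4]
92 27 x [27.9 30.2 31.3] y [-13.6   3.4  20.6]
96 24 x [28.1 29.6 31.9] y [-14.1   3.2  18.5]
100 27 x [28.3 30.1 30.9] y [-15.6   1.1  19.3]
104 78 x [ 8.5 26.7 30.8] y [-16.4   5.5  20.4]
108 52 x [-7.9 21.6 28.7] y [-16.2  -1.6  19.6]
112 5 x [-2.9 14.8 18.2] y [ 3.5  9.  20. ]
eye 1457 [ 0.6098 -0.164   0.3937]
```

Emit:
apply_moves([
  {"dx":0,"dy":1.2,"dz":10,"turn":0.006,"hand":0.2},
  {"dx":0,"dy":1.2,"dz":18,"turn":0.006,"hand":0.2},
  {"dx":0,"dy":1.2,"dz":22,"turn":0.006,"hand":0.2},
  {"dx":0,"dy":1.2,"dz":26,"turn":0.006,"hand":0.2},
  {"dx":0,"dy":1.2,"dz":29,"turn":0.006,"hand":0.2},
])

```text
clock: 7.58
ee_pos: [0.6128, -0.1603, 0.0087]
eef_rot: [-0.0, 0.975, -0.221, -0.001]
wrist_force: [-0.3, -0.6, -3.2]
width: 0.461
grip_force: 46.4
```

Emit:
apply_moves([
  {"dx":0,"dy":0,"dz":2,"turn":0,"hand":0.2},
  {"dx":0,"dy":0,"dz":4,"turn":0,"hand":0.2},
  {"dx":0,"dy":0,"dz":5,"turn":0,"hand":0.2},
  {"dx":0,"dy":0,"dz":5,"turn":0,"hand":0.2},
])

```text
clock: 7.92
ee_pos: [0.6133, -0.1604, 0.0046]
eef_rot: [-0.0, 0.975, -0.221, -0.0]
wrist_force: [0.8, -0.5, -4.0]
width: 0.461
grip_force: 46.4
```

Emit:
apply_moves([
  {"dx":0,"dy":0,"dz":1,"turn":0,"hand":0.2},
  {"dx":0,"dy":0,"dz":1.8,"turn":0,"hand":0.2},
  {"dx":0,"dy":0,"dz":1.8,"turn":0,"hand":0.2},
])

```text
clock: 8.17
ee_pos: [0.6136, -0.1606, 0.0033]
eef_rot: [0.0, 0.975, -0.221, 0.0]
wrist_force: [-0.3, -0.1, -2.5]
width: 0.46
grip_force: 46.4
```

Emit:
apply_moves([
  {"dx":0,"dy":0,"dz":0.5,"turn":0,"hand":0.2},
  {"dx":0,"dy":0,"dz":0.5,"turn":0,"hand":0.5},
  {"dx":0,"dy":0,"dz":0.5,"turn":0,"hand":0.62},
  {"dx":0,"dy":0,"dz":0.5,"turn":0,"hand":0.62},
])

```text
clock: 8.5
ee_pos: [0.6137, -0.1607, 0.0028]
eef_rot: [0.0, 0.975, -0.221, 0.0]
wrist_force: [0.4, 0.0, -0.2]
width: 0.622
grip_force: 0.0
```

Emit:
apply_moves([
  {"dx":0,"dy":0,"dz":-15,"turn":0,"hand":0.62},
  {"dx":0,"dy":0,"dz":-45,"turn":0,"hand":0.62},
  {"dx":0,"dy":0,"dz":-80,"turn":0,"hand":0.62},
  {"dx":0,"dy":0,"dz":-115,"turn":0,"hand":0.62},
  {"dx":0,"dy":0,"dz":-150,"turn":0,"hand":0.62},
])

```text
clock: 8.92
ee_pos: [0.6131, -0.1604, 0.1538]
eef_rot: [-0.0, 0.975, -0.221, -0.0]
wrist_force: [1.2, 0.8, -0.7]
width: 0.62
grip_force: 0.0
```

```bash
python3 - <<'E'
from tips import *
o=r.get_obs(); print(o['width'],o['ee_pos'],o['clock'])
p,d=eyes.camera('scene'); C=cloud('scene',d)
print('block',rect(C,.6135,-.1615,.04,.062,.076),'flange',rect(C,.6135,-.1615,.034,.015,.04),'eyepiece',rect(C,.6135,-.1615,.03,.08,.09))
X=C[(np.hypot(C[...,0]-.6135,C[...,1]+.1615)<.04)]; print(np.histogram(X[:,2],bins=np.arange(.01,.1,.004)))
print('nest',rect(C,.6135,-.1615,.085,.0235,.032))
save('s6.png',cv2.resize(p[130:300,150:350],None,fx=4,fy=3.5)[:600])
for q in('handle','wheel'):
    for s in eyes.silhouettes('scene',q):
        X=C[s['mask']&(d>0)]; print(q,s['conf'],np.median(X,0).round(3))
print('handle top',rect(C,.619,.109,.03,.16,.18),'body',rect(C,.619,.109,.025,.125,.18),'rim',rect(C,.605,.151,.065,.105,.122))
E
```

```text
0.6202170869710862 [ 0.61308619 -0.16037286  0.15383227] 8.9167
block (208, array([ 614.4, -163.3]), array([61.8, 40.1]), -25.8) flange (210, array([ 618.6, -163.9]), array([66.9, 55.8]), 67.0) eyepiece (163, array([ 614.5, -164. ]), array([34.8, 34. ]), -20.4)
(array([  1,  24,  15, 193, 115,  21,  23,  28,  18,  24,  32,  27,  27,
        23,  59, 116,  21,  36,  94,  55,   0,   0]), array([0.01 , 0.014, 0.018, 0.022, 0.026, 0.03 , 0.034, 0.038, 0.042,
       0.046, 0.05 , 0.054, 0.058, 0.062, 0.066, 0.07 , 0.074, 0.078,
       0.082, 0.086, 0.09 , 0.094, 0.098]))
nest (785, array([ 613. , -161.9]), array([109.2,  88.6]), -25.8)
handle 0.51 [0.625 0.104 0.151]
wheel 0.74 [0.619 0.13  0.117]
handle top (52, array([620.2, 107.4]), array([17.4, 16. ]), 6.3) body (157, array([620.2, 107.5]), array([18.2, 18.1]), 89.5) rim (455, array([606.7, 148.7]), array([99.9, 93.5]), 68.2)
```

View pics/s6.png

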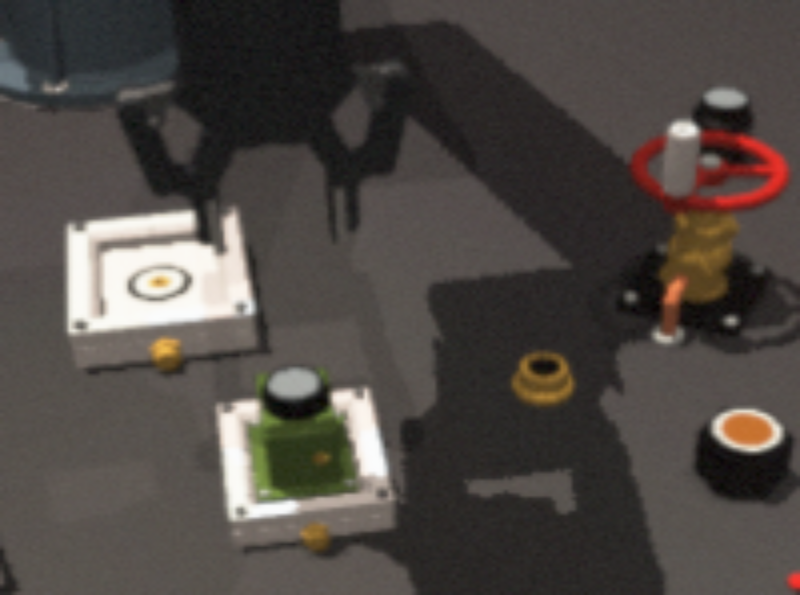

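Emit:
apply_moves([
  {"dx":-14,"dy":-32,"dz":-5,"turn":-0.12,"hand":0.62},
  {"dx":-28,"dy":-64,"dz":-5,"turn":-0.24,"hand":0.62},
  {"dx":-42,"dy":-96,"dz":-5,"turn":-0.36,"hand":0.62},
  {"dx":-56,"dy":-128,"dz":-5,"turn":-0.48,"hand":0.62},
  {"dx":-70,"dy":-160,"dz":-5,"turn":-0.6,"hand":0.62},
])

```text
clock: 9.48
ee_pos: [0.6178, 0.0156, 0.1558]
eef_rot: [-0.0, 0.997, 0.08, -0.001]
wrist_force: [0.5, -0.4, 0.3]
width: 0.619
grip_force: 0.0
```

```bash
python3 -c "
from go import *
print(to(619.4,109.1,155,50),r.get_obs()['ee_pos'])"
```

```text
([16.5, -92.0, 0.8], -0.713, 'yaw', np.float64(9.2)) [0.61778577 0.01562621 0.15584635]
```

Emit:
apply_moves([
  {"dx":4,"dy":-23,"dz":0,"turn":-0.12,"hand":0.62},
  {"dx":8,"dy":-46,"dz":0,"turn":-0.24,"hand":0.62},
  {"dx":12,"dy":-69,"dz":0,"turn":-0.36,"hand":0.62},
  {"dx":16.5,"dy":-92,"dz":0,"turn":-0.48,"hand":0.62},
  {"dx":16.5,"dy":-92,"dz":0,"turn":-0.6,"hand":0.62},
])

```text
clock: 9.9
ee_pos: [0.6196, 0.112, 0.1557]
eef_rot: [-0.002, 0.928, 0.373, -0.001]
wrist_force: [0.7, -0.4, 0.6]
width: 0.621
grip_force: 0.0
```

Emit:
apply_moves([
  {"dx":0,"dy":0,"dz":0,"turn":0,"hand":0.62},
  {"dx":0,"dy":0,"dz":0,"turn":0,"hand":0.62},
  {"dx":0,"dy":0,"dz":0,"turn":0,"hand":0.62},
])

```text
clock: 10.15
ee_pos: [0.6206, 0.1069, 0.1565]
eef_rot: [-0.0, 0.93, 0.367, -0.001]
wrist_force: [0.6, 0.2, -0.7]
width: 0.619
grip_force: 0.0
```

```bash
python3 - <<'E'
from tips import *
print(to(619.4,109.1,102))
p,d=eyes.camera('scene'); C=cloud('scene',d); o=r.get_obs()['ee_pos']; print(o)
print(rect(C,.619,.109,.022,.13,.176)); band(C,o[0],o[1],43.6,.185,.205)
a=np.deg2rad(43.6);A=np.array([[np.cos(a),np.sin(a)],[np.sin(a),-np.cos(a)]]); L=(C[...,:2]-o[:2])@A.T*1000
m=(abs(L[...,0])<30)&(abs(L[...,1])<45)&(C[...,2]>.172)&(C[...,2]<.22)
print(np.sort(C[m][:,2])[:5].round(3))
for s in(-1,1):
    k=m&(L[...,1]*s>10)
    if k.sum(): print(s,k.sum(),np.percentile(L[k],[3,97],axis=0).round(1))
E
```

```text
([0.6, -2.4, 54.5], 0.0, 'yaw', np.float64(43.1))
[0.62083204 0.10670414 0.1567653 ]
(139, array([621.4, 106. ]), array([19.6, 13.9]), 34.8)
1 30 x_t [-12.7   8.3] y_t [30.  39.3]
[0.173 0.193 0.194 0.194 0.194]
-1 7 [[ -7.8 -28.2]
 [  3.6 -24.1]]
1 92 [[-11.7  30.6]
 [  8.7  41.8]]
```

Emit:
apply_moves([
  {"dx":0.5,"dy":-2.4,"dz":15,"turn":0,"hand":0.62},
  {"dx":0.5,"dy":-2.4,"dz":30,"turn":0,"hand":0.62},
  {"dx":0.5,"dy":-2.4,"dz":45,"turn":0,"hand":0.62},
  {"dx":0.5,"dy":-2.4,"dz":54,"turn":0,"hand":0.62},
  {"dx":0.5,"dy":-2.4,"dz":54,"turn":0,"hand":0.62},
])

```text
clock: 10.62
ee_pos: [0.6182, 0.1087, 0.1011]
eef_rot: [-0.001, 0.93, 0.368, -0.002]
wrist_force: [0.7, 0.1, 0.1]
width: 0.62
grip_force: 0.0
```

Emit:
apply_moves([
  {"dx":0,"dy":0,"dz":0,"turn":0,"hand":0.62},
  {"dx":0,"dy":0,"dz":0,"turn":0,"hand":0.3},
  {"dx":0,"dy":0,"dz":0,"turn":0,"hand":0},
  {"dx":0,"dy":0,"dz":0,"turn":0,"hand":0},
  {"dx":0,"dy":0,"dz":0,"turn":0,"hand":0},
], newtons=40)

```text
clock: 11.03
ee_pos: [0.6195, 0.1106, 0.1046]
eef_rot: [-0.001, 0.93, 0.368, 0.0]
wrist_force: [-1.7, 2.6, 4.6]
width: 0.22
grip_force: 39.4
```

Emit:
apply_moves([
  {"dx":0,"dy":0,"dz":0,"turn":0,"hand":0},
  {"dx":0,"dy":0,"dz":0,"turn":0,"hand":0},
])

```text
clock: 11.2
ee_pos: [0.6196, 0.1106, 0.1046]
eef_rot: [-0.001, 0.93, 0.369, 0.0]
wrist_force: [-2.8, 3.3, 6.7]
width: 0.216
grip_force: 39.6
```

```bash
python3 - <<'E'
from tips import *
from scipy.optimize import least_squares
o=r.get_obs();print(o['ee_pos'].round(4),o['width'],o['grip_force'],o['wrist_force'].round(1),o['eef_rot'].round(4))
for n in('top','scene'):  # hub from the first pictures, red pixels at rim height
    p=cv2.cvtColor(cv2.imread(f'pics/{n}0.png'),cv2.COLOR_BGR2RGB).astype(int); C=cloud(n,np.load(n+'.npy'))
    m=(p[...,0]>110)&(p[...,1]<70)&(p[...,2]<70)&(np.hypot(C[...,0]-.605,C[...,1]-.151)<.07)&(C[...,2]>.09)&(C[...,2]<.13)
    X=C[m]*1000; c=np.array([605,151.])
    k=np.hypot(*(X[:,:2]-c).T)>36
    s=least_squares(lambda q:np.hypot(X[k,0]-q[0],X[k,1]-q[1])-q[2],[605,151,46],loss='soft_l1'); print(n,k.sum(),s.x.round(1))
E
```

```text
[0.6196 0.1106 0.1046] 0.21561576305581748 39.593766138386854 [-2.8  3.3  6.7] [-6.000e-04  9.296e-01  3.685e-01  3.000e-04]
top 426 [603.2 152.1  44.5]
scene 251 [604.8 149.6  44.9]
```

```bash
cat > arc.py <<'E'
import numpy as np, json
def rows(a0,step,n,psi,per=5,R=45,lead=0.):
    """relative rows from angle a0 (deg) by step; calls of 5; psi tool yaw deg"""
    c,s=np.cos(np.deg2rad(psi)),np.sin(np.deg2rad(psi)); P=lambda a:R*np.array([np.cos(np.deg2rad(a)),np.sin(np.deg2rad(a))])
    for k in range(0,n,per):
        b=P(a0+step*k); out=[]
        for i in range(k+1,min(k+per,n)+1):
            d=P(a0+step*i)-b; out.append(dict(dx=round(d[0]*c+d[1]*s,1),dy=round(d[0]*s-d[1]*c,1),dz=0,turn=0,hand=0))
        print(a0+step*k,'->',a0+step*i,json.dumps(out))
E
python3 -c "
from arc import *
rows(-69,-20,5,43.2)"
```

```text
-69 -> -169 [{"dx": -13.2, "dy": -8.3, "dz": 0, "turn": 0, "hand": 0}, {"dx": -22.8, "dy": -20.7, "dz": 0, "turn": 0, "hand": 0}, {"dx": -27.6, "dy": -35.6, "dz": 0, "turn": 0, "hand": 0}, {"dx": -27.0, "dy": -51.2, "dz": 0, "turn": 0, "hand": 0}, {"dx": -21.1, "dy": -65.6, "dz": 0, "turn": 0, "hand": 0}]
```

Emit:
apply_moves([
  {"dx":-13,"dy":-8.3,"dz":0,"turn":0,"hand":0},
  {"dx":-22.8,"dy":-20.7,"dz":0,"turn":0,"hand":0},
])

```text
clock: 11.37
ee_pos: [0.5941, 0.1084, 0.1047]
eef_rot: [0.002, 0.93, 0.368, 0.005]
wrist_force: [5.3, 3.2, -0.7]
width: 0.219
grip_force: 40.2
```

Emit:
apply_moves([
  {"dx":-4.8,"dy":-14.9,"dz":0,"turn":0,"hand":0},
  {"dx":-4.2,"dy":-30.5,"dz":0,"turn":0,"hand":0},
  {"dx":1.7,"dy":-44.9,"dz":0,"turn":0,"hand":0},
])

```text
clock: 11.62
ee_pos: [0.5598, 0.1401, 0.1046]
eef_rot: [0.002, 0.93, 0.369, -0.0]
wrist_force: [-0.6, -6.5, 4.8]
width: 0.223
grip_force: 40.8
```

Emit:
apply_moves([
  {"dx":0,"dy":0,"dz":0,"turn":0,"hand":0},
  {"dx":0,"dy":0,"dz":0,"turn":0,"hand":0},
])

```text
clock: 11.78
ee_pos: [0.5589, 0.1437, 0.1046]
eef_rot: [-0.0, 0.929, 0.369, -0.0]
wrist_force: [-4.0, 1.6, 8.0]
width: 0.218
grip_force: 41.2
```

```bash
python3 -c "
from arc import *
rows(-169,-10,18,43.2,2)"
```

```text
-169 -> -189 [{"dx": 4.7, "dy": -6.2, "dz": 0, "turn": 0, "hand": 0}, {"dx": 10.5, "dy": -11.6, "dz": 0, "turn": 0, "hand": 0}]
-189 -> -209 [{"dx": 6.6, "dy": -4.2, "dz": 0, "turn": 0, "hand": 0}, {"dx": 13.8, "dy": -7.3, "dz": 0, "turn": 0, "hand": 0}]
-209 -> -229 [{"dx": 7.6, "dy": -1.7, "dz": 0, "turn": 0, "hand": 0}, {"dx": 15.5, "dy": -2.1, "dz": 0, "turn": 0, "hand": 0}]
-229 -> -249 [{"dx": 7.8, "dy": 1.0, "dz": 0, "turn": 0, "hand": 0}, {"dx": 15.3, "dy": 3.3, "dz": 0, "turn": 0, "hand": 0}]
-249 -> -269 [{"dx": 7.0, "dy": 3.6, "dz": 0, "turn": 0, "hand": 0}, {"dx": 13.2, "dy": 8.3, "dz": 0, "turn": 0, "hand": 0}]
-269 -> -289 [{"dx": 5.3, "dy": 5.8, "dz": 0, "turn": 0, "hand": 0}, {"dx": 9.6, "dy": 12.3, "dz": 0, "turn": 0, "hand": 0}]
-289 -> -309 [{"dx": 3.0, "dy": 7.2, "dz": 0, "turn": 0, "hand": 0}, {"dx": 4.8, "dy": 14.9, "dz": 0, "turn": 0, "hand": 0}]
-309 -> -329 [{"dx": 0.4, "dy": 7.8, "dz": 0, "turn": 0, "hand": 0}, {"dx": -0.6, "dy": 15.6, "dz": 0, "turn": 0, "hand": 0}]
-329 -> -349 [{"dx": -2.3, "dy": 7.5, "dz": 0, "turn": 0, "hand": 0}, {"dx": -5.9, "dy": 14.5, "dz": 0, "turn": 0, "hand": 0}]
```

Emit:
apply_moves([
  {"dx":4.8,"dy":-6.2,"dz":0,"turn":0,"hand":0},
  {"dx":10.6,"dy":-11.5,"dz":0,"turn":0,"hand":0},
  {"dx":10.6,"dy":-11.5,"dz":0,"turn":0,"hand":0},
])

```text
clock: 12.03
ee_pos: [0.5584, 0.1588, 0.1046]
eef_rot: [-0.0, 0.929, 0.369, -0.001]
wrist_force: [-4.8, 0.9, 8.7]
width: 0.221
grip_force: 41.4
```

Emit:
apply_moves([
  {"dx":6.6,"dy":-4.2,"dz":0,"turn":0,"hand":0},
  {"dx":13.8,"dy":-7.3,"dz":0,"turn":0,"hand":0},
  {"dx":13.8,"dy":-7.3,"dz":0,"turn":0,"hand":0},
])

```text
clock: 12.28
ee_pos: [0.5636, 0.1742, 0.1046]
eef_rot: [-0.001, 0.93, 0.369, -0.001]
wrist_force: [-5.8, 2.1, 9.3]
width: 0.221
grip_force: 41.4
```

Emit:
apply_moves([
  {"dx":7.6,"dy":-1.7,"dz":0,"turn":0,"hand":0},
  {"dx":15.5,"dy":-2.1,"dz":0,"turn":0,"hand":0},
  {"dx":15.5,"dy":-2.1,"dz":0,"turn":0,"hand":0},
])

```text
clock: 12.53
ee_pos: [0.5741, 0.187, 0.1046]
eef_rot: [-0.001, 0.93, 0.369, 0.0]
wrist_force: [-4.4, 4.7, 8.8]
width: 0.222
grip_force: 41.2
```

Emit:
apply_moves([
  {"dx":7.8,"dy":1.0,"dz":0,"turn":0,"hand":0},
  {"dx":15.3,"dy":3.3,"dz":0,"turn":0,"hand":0},
  {"dx":15.3,"dy":3.3,"dz":0,"turn":0,"hand":0},
])

```text
clock: 12.78
ee_pos: [0.5888, 0.1952, 0.1046]
eef_rot: [-0.001, 0.93, 0.368, 0.001]
wrist_force: [-2.2, 4.1, 6.7]
width: 0.22
grip_force: 41.0
```

Emit:
apply_moves([
  {"dx":7,"dy":3.6,"dz":0,"turn":0,"hand":0},
  {"dx":13.2,"dy":8.3,"dz":0,"turn":0,"hand":0},
  {"dx":13.2,"dy":8.3,"dz":0,"turn":0,"hand":0},
])

```text
clock: 13.03
ee_pos: [0.6051, 0.1975, 0.1046]
eef_rot: [-0.0, 0.93, 0.369, 0.002]
wrist_force: [-0.2, 3.7, 6.3]
width: 0.217
grip_force: 41.0
```

Emit:
apply_moves([
  {"dx":5.3,"dy":5.8,"dz":0,"turn":0,"hand":0},
  {"dx":9.6,"dy":12.3,"dz":0,"turn":0,"hand":0},
  {"dx":9.6,"dy":12.3,"dz":0,"turn":0,"hand":0},
])

```text
clock: 13.28
ee_pos: [0.6205, 0.194, 0.1046]
eef_rot: [0.001, 0.93, 0.369, 0.002]
wrist_force: [1.0, 1.1, 5.3]
width: 0.216
grip_force: 41.0
```

Emit:
apply_moves([
  {"dx":3,"dy":7.2,"dz":0,"turn":0,"hand":0},
  {"dx":4.8,"dy":14.9,"dz":0,"turn":0,"hand":0},
  {"dx":4.8,"dy":14.9,"dz":0,"turn":0,"hand":0},
])

```text
clock: 13.53
ee_pos: [0.6337, 0.1856, 0.1046]
eef_rot: [0.001, 0.93, 0.368, 0.001]
wrist_force: [-0.8, -1.6, 6.3]
width: 0.22
grip_force: 41.0
```

Emit:
apply_moves([
  {"dx":0.4,"dy":7.8,"dz":0,"turn":0,"hand":0},
  {"dx":-0.6,"dy":15.6,"dz":0,"turn":0,"hand":0},
  {"dx":-0.6,"dy":15.6,"dz":0,"turn":0,"hand":0},
])

```text
clock: 13.78
ee_pos: [0.6423, 0.1746, 0.1046]
eef_rot: [-0.001, 0.93, 0.368, -0.0]
wrist_force: [-4.0, 0.9, 7.7]
width: 0.224
grip_force: 41.2
```

Emit:
apply_moves([
  {"dx":-2.3,"dy":7.5,"dz":0,"turn":0,"hand":0},
  {"dx":-5.9,"dy":14.5,"dz":0,"turn":0,"hand":0},
  {"dx":-5.9,"dy":14.5,"dz":0,"turn":0,"hand":0},
])

```text
clock: 14.03
ee_pos: [0.642, 0.1748, 0.1046]
eef_rot: [-0.013, 0.93, 0.367, 0.0]
wrist_force: [-10.9, 35.5, 11.0]
width: 0.218
grip_force: 43.2
```

```bash
python3 -c "
from arc import *
rows(-349,-10,4,43.2,2)
from scipy.optimize import least_squares
P=np.array([[619.6,110.6],[594.1,108.4],[559.8,140.1],[558.9,143.7],[558.4,158.8],[563.6,174.2],[574.1,187],[588.8,195.2],[605.1,197.5],[620.5,194],[633.7,185.6],[642.3,174.6]])
s=least_squares(lambda q:np.hypot(*(P-q[:2]).T)-q[2],[603,152,45]); print(s.x,s.fun.round(1))
"
```

```text
-349 -> -369 [{"dx": -4.7, "dy": 6.2, "dz": 0, "turn": 0, "hand": 0}, {"dx": -10.5, "dy": 11.6, "dz": 0, "turn": 0, "hand": 0}]
-369 -> -389 [{"dx": -6.6, "dy": 4.2, "dz": 0, "turn": 0, "hand": 0}, {"dx": -13.8, "dy": 7.3, "dz": 0, "turn": 0, "hand": 0}]
[603.06528571 152.51035896  45.0382028 ] [ 0.  -0.  -0.  -0.   0.1 -0.   0.  -0.  -0.  -0.   0.1 -0. ]
```

```bash
python3 -c "
from arc import *
rows(11,20,35,43.2)"
```

```text
11 -> 111 [{"dx": 5.9, "dy": -14.5, "dz": 0, "turn": 0, "hand": 0}, {"dx": 6.5, "dy": -30.1, "dz": 0, "turn": 0, "hand": 0}, {"dx": 1.7, "dy": -45.0, "dz": 0, "turn": 0, "hand": 0}, {"dx": -7.9, "dy": -57.3, "dz": 0, "turn": 0, "hand": 0}, {"dx": -21.1, "dy": -65.6, "dz": 0, "turn": 0, "hand": 0}]
111 -> 211 [{"dx": -15.3, "dy": -3.3, "dz": 0, "turn": 0, "hand": 0}, {"dx": -30.8, "dy": -1.2, "dz": 0, "turn": 0, "hand": 0}, {"dx": -44.6, "dy": 6.1, "dz": 0, "turn": 0, "hand": 0}, {"dx": -55.1, "dy": 17.7, "dz": 0, "turn": 0, "hand": 0}, {"dx": -61.0, "dy": 32.2, "dz": 0, "turn": 0, "hand": 0}]
211 -> 311 [{"dx": -0.6, "dy": 15.6, "dz": 0, "turn": 0, "hand": 0}, {"dx": 4.2, "dy": 30.5, "dz": 0, "turn": 0, "hand": 0}, {"dx": 13.8, "dy": 42.8, "dz": 0, "turn": 0, "hand": 0}, {"dx": 27.0, "dy": 51.2, "dz": 0, "turn": 0, "hand": 0}, {"dx": 42.3, "dy": 54.5, "dz": 0, "turn": 0, "hand": 0}]
311 -> 411 [{"dx": 15.5, "dy": -2.1, "dz": 0, "turn": 0, "hand": 0}, {"dx": 29.3, "dy": -9.4, "dz": 0, "turn": 0, "hand": 0}, {"dx": 39.8, "dy": -21.0, "dz": 0, "turn": 0, "hand": 0}, {"dx": 45.7, "dy": -
[... 298 characters left out ...]
"dy": -38.9, "dz": 0, "turn": 0, "hand": 0}, {"dx": -58.3, "dy": -36.7, "dz": 0, "turn": 0, "hand": 0}]
511 -> 611 [{"dx": -13.8, "dy": 7.3, "dz": 0, "turn": 0, "hand": 0}, {"dx": -24.3, "dy": 18.9, "dz": 0, "turn": 0, "hand": 0}, {"dx": -30.2, "dy": 33.3, "dz": 0, "turn": 0, "hand": 0}, {"dx": -30.8, "dy": 49.0, "dz": 0, "turn": 0, "hand": 0}, {"dx": -26.0, "dy": 63.8, "dz": 0, "turn": 0, "hand": 0}]
611 -> 711 [{"dx": 9.6, "dy": 12.3, "dz": 0, "turn": 0, "hand": 0}, {"dx": 22.8, "dy": 20.7, "dz": 0, "turn": 0, "hand": 0}, {"dx": 38.1, "dy": 24.0, "dz": 0, "turn": 0, "hand": 0}, {"dx": 53.6, "dy": 21.9, "dz": 0, "turn": 0, "hand": 0}, {"dx": 67.4, "dy": 14.6, "dz": 0, "turn": 0, "hand": 0}]
```

Emit:
apply_moves([
  {"dx":0,"dy":0,"dz":0,"turn":0,"hand":0},
  {"dx":0,"dy":0,"dz":0,"turn":0,"hand":0},
])

```text
clock: 14.2
ee_pos: [0.6421, 0.1747, 0.1046]
eef_rot: [-0.012, 0.93, 0.368, -0.0]
wrist_force: [-10.9, 33.8, 11.5]
width: 0.22
grip_force: 43.0
```

Emit:
apply_moves([
  {"dx":5.9,"dy":-14.5,"dz":0,"turn":0,"hand":0},
  {"dx":6.5,"dy":-30,"dz":0,"turn":0,"hand":0},
  {"dx":1.7,"dy":-45,"dz":0,"turn":0,"hand":0},
  {"dx":-8,"dy":-57.3,"dz":0,"turn":0,"hand":0},
  {"dx":-21,"dy":-65.6,"dz":0,"turn":0,"hand":0},
])

```text
clock: 14.62
ee_pos: [0.5918, 0.1961, 0.1047]
eef_rot: [0.0, 0.93, 0.368, 0.006]
wrist_force: [4.9, 4.5, 1.9]
width: 0.221
grip_force: 41.3
```

Emit:
apply_moves([
  {"dx":-15.3,"dy":-3.3,"dz":0,"turn":0,"hand":0},
  {"dx":-30.8,"dy":-1.2,"dz":0,"turn":0,"hand":0},
  {"dx":-44.6,"dy":6.1,"dz":0,"turn":0,"hand":0},
  {"dx":-55.1,"dy":17.7,"dz":0,"turn":0,"hand":0},
  {"dx":-61,"dy":32.2,"dz":0,"turn":0,"hand":0},
])

```text
clock: 15.03
ee_pos: [0.5642, 0.1295, 0.1046]
eef_rot: [-0.001, 0.93, 0.369, 0.0]
wrist_force: [-0.6, 7.2, 6.2]
width: 0.219
grip_force: 41.7
```

Tracking well (105°, 211°). Continue.

Emit:
apply_moves([
  {"dx":-0.6,"dy":15.6,"dz":0,"turn":0,"hand":0},
  {"dx":4.2,"dy":30.5,"dz":0,"turn":0,"hand":0},
  {"dx":13.8,"dy":42.8,"dz":0,"turn":0,"hand":0},
  {"dx":27,"dy":51.2,"dz":0,"turn":0,"hand":0},
  {"dx":42.3,"dy":54.5,"dz":0,"turn":0,"hand":0},
])

```text
clock: 15.45
ee_pos: [0.6316, 0.1178, 0.1045]
eef_rot: [-0.002, 0.93, 0.368, -0.002]
wrist_force: [-9.5, 4.2, 12.3]
width: 0.218
grip_force: 42.5
```

Emit:
apply_moves([
  {"dx":15.5,"dy":-2.1,"dz":0,"turn":0,"hand":0},
  {"dx":29.3,"dy":-9.4,"dz":0,"turn":0,"hand":0},
  {"dx":39.8,"dy":-21,"dz":0,"turn":0,"hand":0},
  {"dx":45.7,"dy":-35.5,"dz":0,"turn":0,"hand":0},
  {"dx":46.3,"dy":-51.1,"dz":0,"turn":0,"hand":0},
])

```text
clock: 15.87
ee_pos: [0.6347, 0.1845, 0.1046]
eef_rot: [0.003, 0.929, 0.369, 0.001]
wrist_force: [0.7, -7.5, 4.8]
width: 0.218
grip_force: 41.8
```

Emit:
apply_moves([
  {"dx":-4.8,"dy":-14.9,"dz":0,"turn":0,"hand":0},
  {"dx":-14.4,"dy":-27.2,"dz":0,"turn":0,"hand":0},
  {"dx":-27.6,"dy":-35.6,"dz":0,"turn":0,"hand":0},
  {"dx":-42.9,"dy":-38.9,"dz":0,"turn":0,"hand":0},
  {"dx":-58.3,"dy":-36.7,"dz":0,"turn":0,"hand":0},
])

```text
clock: 16.28
ee_pos: [0.565, 0.1767, 0.1046]
eef_rot: [-0.002, 0.93, 0.369, 0.003]
wrist_force: [-0.1, 5.8, 4.8]
width: 0.219
grip_force: 41.7
```

Emit:
apply_moves([
  {"dx":-13.8,"dy":7.3,"dz":0,"turn":0,"hand":0},
  {"dx":-24.3,"dy":18.9,"dz":0,"turn":0,"hand":0},
  {"dx":-30.2,"dy":33.3,"dz":0,"turn":0,"hand":0},
  {"dx":-30.8,"dy":49,"dz":0,"turn":0,"hand":0},
  {"dx":-26,"dy":63.8,"dz":0,"turn":0,"hand":0},
])

```text
clock: 16.7
ee_pos: [0.5886, 0.1097, 0.1046]
eef_rot: [-0.001, 0.93, 0.368, 0.0]
wrist_force: [-3.0, 10.8, 6.6]
width: 0.22
grip_force: 41.9
```

Emit:
apply_moves([
  {"dx":9.6,"dy":12.3,"dz":0,"turn":0,"hand":0},
  {"dx":22.8,"dy":20.7,"dz":0,"turn":0,"hand":0},
  {"dx":38.1,"dy":24,"dz":0,"turn":0,"hand":0},
  {"dx":53.6,"dy":21.9,"dz":0,"turn":0,"hand":0},
  {"dx":67.4,"dy":14.6,"dz":0,"turn":0,"hand":0},
])

```text
clock: 17.12
ee_pos: [0.647, 0.1432, 0.1045]
eef_rot: [0.0, 0.93, 0.368, -0.003]
wrist_force: [-9.7, -3.7, 12.4]
width: 0.221
grip_force: 42.5
```

```bash
python3 -c "
from arc import *
rows(711,12,3,43.2)"
```

```text
711 -> 747 [{"dx": 6.8, "dy": -6.5, "dz": 0, "turn": 0, "hand": 0}, {"dx": 12.1, "dy": -14.3, "dz": 0, "turn": 0, "hand": 0}, {"dx": 15.6, "dy": -23.0, "dz": 0, "turn": 0, "hand": 0}]
```

Emit:
apply_moves([
  {"dx":6.8,"dy":-6.5,"dz":0,"turn":0,"hand":0},
  {"dx":12.1,"dy":-14.3,"dz":0,"turn":0,"hand":0},
  {"dx":15.8,"dy":-24.5,"dz":0,"turn":0,"hand":0},
  {"dx":15.8,"dy":-24.5,"dz":0,"turn":0,"hand":0},
  {"dx":15.8,"dy":-24.5,"dz":0,"turn":0,"hand":0},
])

```text
clock: 17.53
ee_pos: [0.6427, 0.1736, 0.1046]
eef_rot: [-0.0, 0.929, 0.369, -0.0]
wrist_force: [-2.6, 0.4, 7.2]
width: 0.218
grip_force: 42.0
```

Emit:
apply_moves([
  {"dx":0,"dy":0,"dz":0,"turn":0,"hand":0},
  {"dx":0,"dy":0,"dz":0,"turn":0,"hand":0},
  {"dx":0,"dy":0,"dz":0,"turn":0,"hand":0},
])

```text
clock: 17.78
ee_pos: [0.6428, 0.1734, 0.1046]
eef_rot: [-0.0, 0.93, 0.369, -0.0]
wrist_force: [-3.1, 1.1, 8.4]
width: 0.22
grip_force: 41.9
```

```bash
python3 - <<'E'
from tips import *
o=r.get_obs(); e=o['ee_pos'][:2]*1000-[603.07,152.51]; print(np.degrees(np.arctan2(e[1],e[0])),np.hypot(*e),o['qd'].round(3),o['grip_force'],o['clock'])
p,d=eyes.camera('scene'); C=cloud('scene',d)
print('block',rect(C,.6135,-.1615,.04,.062,.076),'eyepiece',rect(C,.6135,-.1615,.03,.08,.09))
print('cap',rect(C,.628,.001,.03,.012,.03),'hex',rect(C,.757,.04,.045,.03,.05))
C0=cloud('scene',np.load('scene.npy')); print('before: cap',rect(C0,.628,.001,.03,.012,.03),'hex',rect(C0,.757,.04,.045,.03,.05))
print('handle seen',rect(C,.642,.173,.022,.122,.172))
E
```

```text
27.713275437552717 44.8834637621225 [-0.001 -0.    -0.     0.    -0.001 -0.001] 41.94945205003023 17.7833
block (211, array([ 614. , -163.1]), array([61.5, 40. ]), -25.7) eyepiece (164, array([ 613.5, -162.8]), array([36.3, 33.4]), 5.3)
cap (106, array([627. ,   1.5]), array([28. , 26.7]), -38.3) hex (288, array([758.6,  41.5]), array([50.6, 46.8]), -15.9)
before: cap (110, array([626.6,   1.9]), array([28.9, 28.3]), -10.3) hex (292, array([758.1,  40.9]), array([51.2, 45.9]), -15.3)
handle seen (88, array([643.2, 170. ]), array([37.7, 19.8]), -46.7)
```

```bash
python3 -c "
from plant import r
print(r.sign_off())"
```

```text
the job is handed in; nothing more can be done
None
```

The job is handed in (no verdict was returned): the housing is seated in the smallest nest, and the valve was shut on its stop and backed off two turns (about 2° short, limit about 15°). The gripper still holds the handle, and the cap and hex holder are unmoved within the camera's accuracy; I did not re-measure the spare eyepiece, but no move went near it.

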